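Set out the condiment tray by height

TASK

Set up the condiment tray for the lunch table: stand the pepper mill, cheese shaker, chilli shaker and salt pot upright on the four cork coasters, each in the middle of its coaster, in order of height with the tallest next to the napkin dispenser and the shortest at the far end. Set each one down rather than dropping it, tip nothing over, and leave the napkin dispenser and the drinking glass where they stand.

Things in the scene. Friction and masses are not known exactly. Their poses are not given: they have to be found in the camera images.
- pepper_mill: Dark brown turned-wood pepper mill, the tallest of the four condiments: 110 mm tall, a straight round body 50 mm across for the lower 74 mm, then a slim neck, a rounded head 44 to 46 mm across and a small steel nut on top. 0.24 kg. Origin: centre of its underside, z up.
- cheese_shaker: Grated-cheese shaker, second tallest: 92 mm tall, round, 58 mm across, cream-coloured for the lower 68 mm with a steel dome lid above. 0.30 kg. Origin: centre of its underside, z up.
- chilli_shaker: Chilli-flake shaker, third tallest: 74 mm tall, round, 48 mm across, red for the lower 50 mm with a steel dome lid above. 0.20 kg. Origin: centre of its underside, z up.
- salt_pot: Squat white ceramic salt pot with a blue lid, the shortest: 56 mm tall to the top of the lid's small knob, round, 54 mm across; the straight side reaches up to 46 mm. 0.19 kg. Origin: centre of its underside, z up.
- coaster_a: Cork coaster, 74 mm across, 3 mm thick, at the left (+y) end of a row of four, 85 mm apart, in a fixed dark wooden tray (112 by 366 mm, floor 10 mm thick, lip 6 mm thick and 18 mm high). Origin: centre of its underside, 10 mm above the table (its top: 13 mm). y axis along the row, x across the tray.
- coaster_b: Second coaster from the left, 85 mm from coaster_a. Round cork, 74 mm across, 3 mm thick, in the dark wooden tray. Origin: centre of its underside, 10 mm above the table (its top: 13 mm). y axis along the row, x across the tray.
- coaster_c: Third coaster from the left, 85 mm from coaster_b. Round cork, 74 mm across, 3 mm thick, in the dark wooden tray. Origin: centre of its underside, 10 mm above the table (its top: 13 mm). y axis along the row, x across the tray.
- coaster_d: Fourth coaster, at the right (-y) end of the row, 85 mm from coaster_c. Round cork, 74 mm across, 3 mm thick, in the dark wooden tray. Origin: centre of its underside, 10 mm above the table (its top: 13 mm). y axis along the row, x across the tray.
- napkin_dispenser: Steel napkin dispenser, white napkins in both faces: 118 (x) by 90 (y) by 102 mm tall, loose, 0.7 kg. It stands just beyond one end of the tray, its centre about 120 mm from the end coaster beside it; which end varies. A pot of basil (90 mm across, 120 mm tall, fixed) stands beyond the other end. Origin: centre of its underside, z up.
- glass: Empty green drinking glass standing among the condiments: 64 mm across at the rim, 98 mm tall, loose, 0.25 kg; to be left alone. Origin: centre of its underside, z up.
Not all that is in view belongs to the job. Leave any green look-alike of the salt_pot alone. Leave any blue look-alike of the cheese_shaker alone.

How it is judged:
By the outcome, as a careful person would: the job done as asked, in the order asked, and still so for the second after the job is handed in, with the robot touching nothing.
It also fails if it takes over 96 s, if anything falls off the work surface, if the arm or the gripper's body presses on something with over 40 N, if the wrist force passes 120 N, or if a joint passes its speed limit or range.

ROBOT

A 6-joint arm with a two-finger parallel gripper is mounted at the origin on the work surface. World frame = base frame: x ahead of the robot, y to its left, z up, the work surface at z = 0. Lengths are in mm, angles in degrees, forces in N, time in s.
With the tool pointing down it reaches from about 325 to 775 mm from the base axis. Payload 5.5 kg.
Tool frame: the origin (TCP) lies on the centre line of the jaws, within the pads' length; the fingertips stand 11 mm ahead of it and the grasp point (between the pads) lies 8 mm behind it; z points along the fingers, y is the line along which they close (so a half turn about z gives the same grasp; the last joint's range is limited). The gripper opens to 88 mm and grips with 3 to 60 N. Pads are 20 mm wide; open, the fingers measure 115 mm over their backs; the gripper's body (75 mm by 178 mm) begins 61 mm behind the grasp point.
Start: joints at [-70.743, 5.22, 70.514, -0, 104.267, -3.249], TCP at [229.667, -554.319, 233.631] pointing down, gripper open.
Joint ranges: [-164.24, 164.24], [-49.07, 125.15], [9.68, 141.18], [-86.29, 266.29], [3.28, 154.24], [-151.56, 151.56]. Speed limits (degrees/s): [147.25, 147.25, 172.46, 180, 180, 180].

INTERFACE

Orientations are given as [roll, pitch, yaw] about the fixed x, y, z axes, in that order (R = Rz(yaw) Ry(pitch) Rx(roll)).
In Python, from plant import arm gives the robot as it stands. The module is installed in compiled form; this text tells all that it offers.
- The arm moves only by the tool arm_command, never from a script. Its argument "plan" is one flat list of numbers, 7 for each row, row after row: the closure, from 0 (fully open) to 1 (shut), then the shift along the tool's x, y, z in units of 25 mm (1.0 is 25 mm), then the turn, a rotation vector about the tool's x, y, z in units of 6 degrees (1.0 is 6 degrees). In form: [gripper, x, y, z, rx, ry, rz, gripper, x, y, z, rx, ry, rz, ...]. A call has 1 to 8 rows; each row shifts and turns the commanded pose from where the row before left it, along the tool's axes as they then stand; what a row does not reach is not made up. A row lasts 1/12 s, in which the tool goes at most 41.7 mm and 7.16 degrees, less where a joint would pass 70% of its speed; a pose out of reach is approached as far as the arm can. A call is refused whole if a number of a shift passes 1 or a number of a turn 1, either way. A call with a gripper value outside its range is refused whole. The fingers move at their own pace and stop on an object; "force" is the grip in N (left out, the last holds). Time passes only in rows, so rows that do not move let the fingers close. It gives the time, the measured TCP pose, the force, the opening and the grip force at its end, in the units of the state.
- arm.get_obs(): the state, without advancing time (a new reading comes with each control period).
- arm.camera(name): name is "side" or "top" or "wrist"; returns a dict with "pixels" (480x640x3 uint8, red, green, blue), "camera_matrix" (3x3 intrinsics, pixels), "origin" and "attitude" of the camera in the world. Camera axes: x right, y down, z forward; pixel columns grow to the right and rows downward; lengths in mm; the calibration is good to about 2 mm. A picture is of the moment at which its call begins. There is no depth.
- arm.close_job(): hands the job in; it is judged then, once.
The state is a dict: "clock": time; "joint_positions": joint angles; "dq": joint speeds; "joint_efforts": joint torques, N m; "eef_pos": TCP position; "orientation": TCP orientation; "contact_force": force on the tool from outside, world axes, zero at the start; "moment": the same for the moment, N m; "gripper_width": finger opening in mm; "grasp_force": force on a finger pad.
Only numpy, scipy, OpenCV 4.12 (cv2) and the standard library are available. Lean on these libraries where they do the work, as an engineer would, in place of code of your own. Each camera call takes 0.05 s, during which the arm holds its last target. There are 200 camera calls.

## Working session

There is one attempt and no reset: what is moved stays moved. The work goes in short steps, Python scripts to look and compute and a tool call to move; the robot and the scene stay as the last step left them, time stands still between calls to the robot, and variables do not carry over. Pictures are saved under pics/ and viewed, at most 14 in all, crops included, and the job is handed in when it is done.

Besides the shell and the picture viewer there is one more tool, called as name(argument=value, ...) on one line, values as JSON. arm_command: Moves the arm, as the interface text tells. Its arguments: {"type":"object","properties":{"plan":{"type":"array"},"force":{"type":"number"}},"required":["plan"]}

```bash
mkdir -p pics; python3 - <<'E'
from plant import arm
import cv2,pickle
d={}
for n in("top","side"):
    c=arm.camera(n);d[n]=c;cv2.imwrite(f"pics/{n}0.png",c["pixels"][:,:,::-1]);print(n,c["camera_matrix"],c["origin"],c["attitude"])
pickle.dump(d,open("cam0.pkl","wb"));print(arm.get_obs())
E
```

```text
top [[460.99605912   0.         314.47487626]
 [  0.         460.99605912 241.75832615]
 [  0.           0.           1.        ]] [ 422.22727858   25.65365464 1016.58799764] [-175.57852755   -1.27281328  -90.27048472]
side [[557.62176373   0.         323.74673008]
 [  0.         557.62176373 232.85686723]
 [  0.           0.           1.        ]] [ -94.48581866  619.07519036 1019.3549014 ] [-138.82198927    0.80322418 -135.0404683 ]
{'clock': 0.1, 'joint_positions': array([-7.07432268e+01,  5.25871284e+00,  7.05715330e+01, -4.06404235e-04,
        1.04264963e+02, -3.24772016e+00]), 'dq': array([-0.05191242, -0.03627845, -0.18190932, -0.02908864, -0.05844751,
        0.04144441]), 'joint_efforts': array([ 1.37919884e-03, -4.47857952e+01, -4.07569742e+01,  6.97913859e-02,
        2.84405571e-02, -1.18967569e-04]), 'eef_pos': array([ 229.58632503, -554.09963294,  232.65474284]), 'orientation': array([-1.79904922e+02, -5.00045071e-03,  2.25043894e+01]), 'contact_force': array([-0.04705864,  0.59451589,  0.11621944]), 'moment': array([0.08713879, 0.01763726, 0.03393127]), 'grasp_force': 0.0, 'gripper_width': 88.01695159903822}
```

View pics/top0.png

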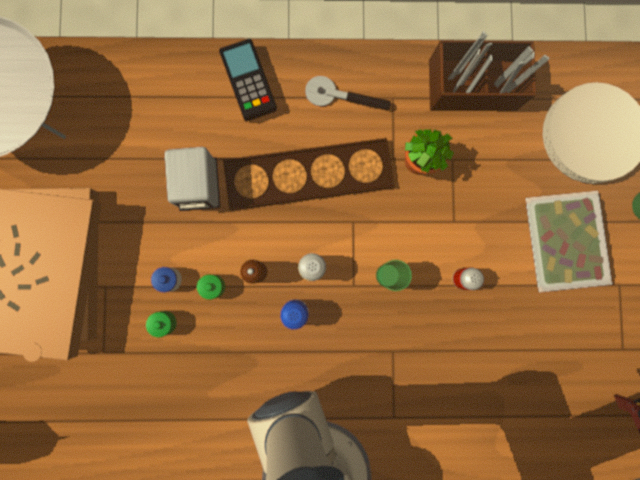

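View pics/side0.png

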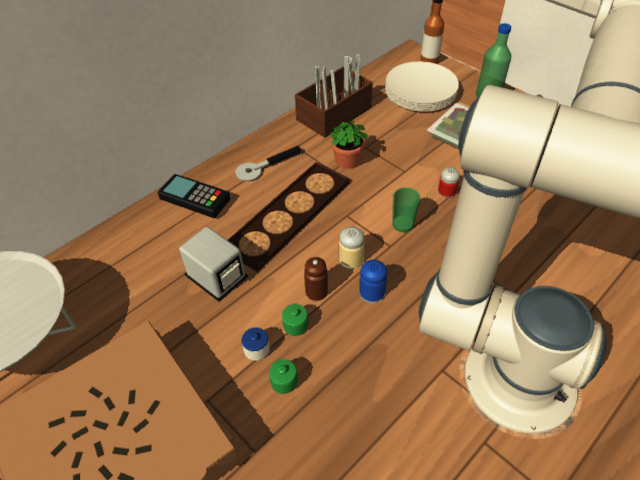

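The top view shows: 
- **Blue-lidded pot:** (165,279). There are green pots at (210,287) and (160,324). The white-bodied one with the blue lid is the salt pot.
- **Shakers:** the one at (312,266) is steel and cream, so it is the cheese shaker. The blue one at (294,315) is the look-alike.
- **Others:** mill (253,271), chilli (469,279), glass (394,275).
- **Coasters a to d:** (251,181), (290,176), (328,171), (366,166).
- **Ends of the tray:** the dispenser is at the +y end, beside coaster a.

I'll confirm these in an enlarged crop.

```bash
cat > h.py <<'E'
import numpy as np
from scipy.spatial.transform import Rotation as R
def proj(c,p):
    q=(np.atleast_2d(p)-c["origin"])@R.from_euler("xyz",c["attitude"],degrees=True).as_matrix()
    q=q@np.array(c["camera_matrix"]).T
    return q[:,:2]/q[:,2:]
def ray(c,uv,z):
    d=R.from_euler("xyz",c["attitude"],degrees=True).as_matrix()@np.linalg.solve(c["camera_matrix"],[uv[0],uv[1],1])
    o=np.array(c["origin"]);return (o+d*(z-o[2])/d[2])[:2]
E
python3 - <<'E'
import pickle,cv2,numpy as np
from h import *
d=pickle.load(open("cam0.pkl","rb"))
t=d["top"]["pixels"][:,:,::-1];s=d["side"]["pixels"][:,:,::-1]
a=cv2.resize(t[225:345,140:490],(800,274),interpolation=cv2.INTER_CUBIC)
b=cv2.resize(s[150:400,220:480],(333,320),interpolation=cv2.INTER_CUBIC)
e=cv2.resize(t[135:215,160:400],(467,156),interpolation=cv2.INTER_CUBIC)
m=np.zeros((600,800,3),np.uint8);m[:274]=a;m[280:600,:333]=b;m[280:436,333:]=e
cv2.imwrite("pics/crop1.png",m)
T=d["top"]
for n,uv,z in[("salt",(165,279),48),("mill",(253,271),108),("cheese",(312,266),90),("chilli",(471,279),72),("bluel",(294,315),90),("g1",(210,287),48),("glass",(392,275),98),("a",(251,181),13),("b",(290,176),13),("c",(328,171),13),("d",(366,166),13)]:print(n,ray(T,uv,z).round(),T and ray(T,uv,0).round())
E
```

```text
salt [420. 315.] [420. 329.]
mill [435. 126.] [437. 138.]
cheese [445.  10.] [447.   8.]
chilli [ 417. -318.] [ 417. -344.]
bluel [348.  46.] [340.  48.]
g1 [403. 222.] [402. 231.]
glass [ 426. -150.] [ 427. -168.]
a [634. 142.] [637. 144.]
b [645.  56.] [648.  57.]
c [657. -28.] [660. -28.]
d [ 668. -112.] [ 671. -114.]
```

View pics/crop1.png

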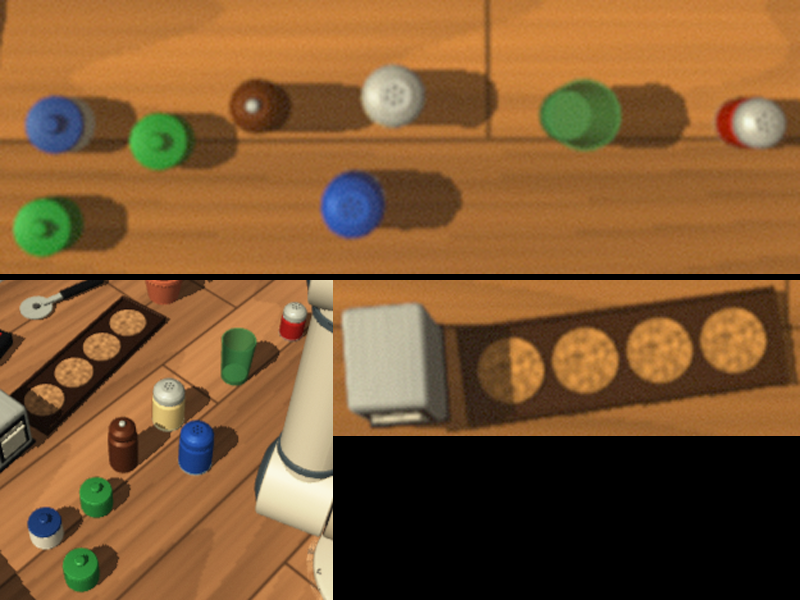

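The crop confirms the picks: the salt pot has a white body and blue lid, the cheese shaker is the cream one, and the green pots and blue shaker are the look-alikes. The order on the tray is mill→a, cheese→b, chilli→c, salt→d. I'll turn the tool to line up with the tray and measure the coasters.

arm_command(plan=[0,0,0,0,0,0,-1,0,0,0,0,0,0,-1,0,0,0,0,0,0,-1,0,0,0,0,0,0,-1,0,0,0,0,0,0,-1,0,0,0,0,0,0,-1,0,0,0,0,0,0,-1,0,0,0,0,0,0,-1], force=20)

```text
clock: 0.77
eef_pos: [229.6, -554.2, 232.9]
orientation: [-180.0, -0.1, 70.8]
contact_force: [0.3, 0.6, 0.5]
gripper_width: 88.3
grasp_force: 0.0
```

arm_command(plan=[0,0,0,0,0,0,-1,0,0,0,0,0,0,-1,0,0,0,0,0,0,-1,0,0,0,0,0,0,-1,0,0,0,0,0,0,-0.5,0,0,0,0,0,0,0])

```text
clock: 1.27
eef_pos: [229.6, -554.2, 233.0]
orientation: [-180.0, -0.1, 97.6]
contact_force: [-0.4, 0.3, -0.3]
gripper_width: 87.8
grasp_force: 0.0
```

```bash
python3 - <<'E'
import pickle,cv2,numpy as np
from h import *
d=pickle.load(open("cam0.pkl","rb"));T=d["top"];S=d["side"]
for C,uvs in((T,[(251,181),(290,176),(328,171),(366,166)]),(S,[(255,242),(278,222),(299,202),(320,183)])):
    hsv=cv2.cvtColor(C["pixels"],cv2.COLOR_RGB2HSV)
    P=[]
    for u,v in uvs:
        m=((hsv[:,:,2]>95)*1).astype(np.uint8);k=np.zeros_like(m);cv2.circle(k,(u,v),20,1,-1);m&=k
        n,l,st,ce=cv2.connectedComponentsWithStats(m)
        i=1+np.argmax(st[1:,4]);c=max(cv2.findContours((l==i).astype(np.uint8),0,1)[0],key=len)
        e=cv2.fitEllipse(c);P.append(ray(C,e[0],13));print(np.round(e[0],1),np.round(e[1],1),P[-1].round(1))
    P=np.array(P[1:]);v=P[0]-P[2];print("len",np.linalg.norm(v)/2,"row ang from +y",np.degrees(np.arctan2(-v[0],v[1])))
from plant import arm;o=arm.get_obs();print(o["clock"],o["eef_pos"],o["orientation"])
E
```

```text
[252.1 180.7] [32.3 32.9] [634.9 139.5]
[289.1 175.8] [34.2 34.4] [645.9  58.3]
[327.3 170.6] [34.  34.4] [657.5 -26.1]
[365.1 165.4] [33.8 34.2] [ 669.3 -110.1]
len 85.00066968242287 row ang from +y 7.893015771513009
[258.8 239. ] [14.3 27.4] [634.7 127.7]
[277.1 221.7] [22.5 29.9] [644.9  60. ]
[298.9 201.6] [21.2 28.8] [656.6 -24.2]
[319.2 182.8] [20.1 28. ] [ 668.3 -108. ]
len 84.84102521913096 row ang from +y 7.946238499906599
1.2667 [ 229.63199662 -554.16097039  232.95910713] [-1.79985611e+02 -6.39608333e-02  9.76129233e+01]
```

arm_command(plan=[0,1,1,0,0,0,0,0,1,1,0,0,0,0,0,1,1,0,0,0,0,0,1,1,0,0,0,0,0,1,1,0,0,0,0,0,1,1,0,0,0,0,0,1,1,0,0,0,0,0,0.4,0.6,0,0,0,0])

```text
clock: 1.93
eef_pos: [395.5, -343.0, 233.8]
orientation: [179.9, -0.0, 97.5]
contact_force: [-0.1, -0.7, -0.2]
gripper_width: 87.8
grasp_force: 0.0
```

```bash
python3 - <<'E'
from plant import arm
import cv2,pickle
from h import *
c=arm.camera("wrist");pickle.dump(c,open("w1.pkl","wb"));cv2.imwrite("pics/w1.png",c["pixels"][:,:,::-1]);o=arm.get_obs();print(c["camera_matrix"],c["origin"],c["attitude"],o["eef_pos"],o["orientation"],o["clock"])
E
```

```text
[[393.754577     0.         317.32501647]
 [  0.         393.754577   238.70616785]
 [  0.           0.           1.        ]] [ 384.34732665 -268.45655695  385.77433773] [ 1.64133488e+02 -6.91371068e-02  7.52175953e+00] [ 397.01786626 -342.12896241  233.67934835] [ 1.79883946e+02 -7.76410179e-02  9.76379444e+01] 1.9833
```

View pics/w1.png

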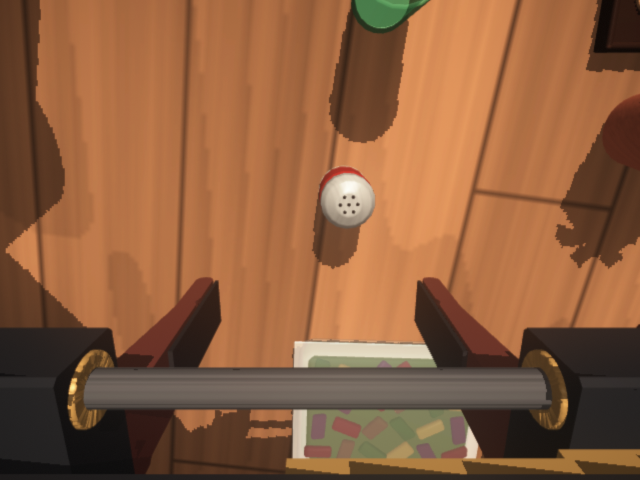

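The wrist view shows the chilli shaker, with the centre of its lid holes at (349,205) and the lid outline centred at (348,200). The glass is ahead at the top, and the jaws are clear.

```bash
cat >> h.py <<'E'
def tool(p,o=(0,0),yaw=97.6):
    d=np.array(p)-np.array(o)[:2];y=np.radians(yaw);return np.array([d@[np.cos(y),np.sin(y)],d@[np.sin(y),-np.cos(y)]])/25
E
python3 - <<'E'
import pickle
from h import *
c=pickle.load(open("w1.pkl","rb"));T=pickle.load(open("cam0.pkl","rb"))
print(ray(c,(349,205),74))
from scipy.optimize import least_squares
# check with top: lid holes at crop (767,123)
T0=T["top"];print(ray(T0,(140+767/2.286,225+123/2.283),74), "mill",ray(T0,(140+252/2.286,225+105/2.283),110),"cheese",ray(T0,(140+394/2.286,225+96/2.283),92),"salt",ray(T0,(140+55/2.286,225+123/2.283),56))
# base rim in wrist: red top edge expected
p=ray(c,(349,205),74)
a=np.linspace(0,2*np.pi,60)
q=proj(c,np.c_[p[0]+24*np.cos(a),p[1]+24*np.sin(a),0*a+50]);print("rim50",q.min(0),q.max(0))
q=proj(c,np.c_[p[0]+24*np.cos(a),p[1]+24*np.sin(a),0*a]);print("base",q.min(0),q.max(0))
print(tool(p,(397.0,-342.1)))
E
```

```text
[ 417.87255756 -325.01558585]
[ 417.54956246 -326.21936614] mill [435.23784852 131.2136684 ] cheese [442.83150797   9.26442605] salt [420.56308737 314.64820908]
rim50 [318.99134271 171.61442952] [374.63763329 226.65183798]
base [318.72342145 165.95731432] [367.45601816 214.46777297]
[0.56695231 0.91794905]
```

arm_command(plan=[0,0.5,0.9,0,0,0,0,0,0,0,1,0,0,0,0,0,0,1,0,0,0,0,0,0,1,0,0,0,0,0,0,1,0,0,0,0,0,0,0,0,0,0,0,0,0,0,0,0,0])

```text
clock: 2.57
eef_pos: [413.6, -330.3, 132.3]
orientation: [-179.9, -0.2, 97.4]
contact_force: [0.0, -0.5, 0.4]
gripper_width: 87.8
grasp_force: 0.0
```

```bash
python3 - <<'E'
from plant import arm
from h import *
o=arm.get_obs();print(o["eef_pos"],o["orientation"],tool((417.7,-325.4),o["eef_pos"]),(o["eef_pos"][2]-27)/25)
E
```

```text
[ 413.64071558 -330.31320988  132.26020251] [-1.79860254e+02 -1.59454793e-01  9.74240590e+01] [0.17332735 0.18693717] 4.210408100334619
```

arm_command(plan=[0,0.18,0.17,1,0,0,0,0,0,0,1,0,0,0,0,0,0,1,0,0,0,0,0,0,1,0,0,0,0,0,0,0.2,0,0,0,0.5,0,0,0,0,0,0,0.5,0,0,0,0,0,0,0.5,0,0,0,0,0,0], force=20)

```text
clock: 3.23
eef_pos: [419.4, -326.9, 31.6]
orientation: [179.8, 0.2, 97.5]
contact_force: [0.7, 0.1, 1.3]
gripper_width: 71.1
grasp_force: 0.0
```

arm_command(plan=[0.7,0,0,0,0,0,0,0.7,0,0,0,0,0,0,0.7,0,0,0,0,0,0,0.7,0,0,0,0,0,0])

```text
clock: 3.57
eef_pos: [418.5, -326.0, 29.5]
orientation: [179.9, 0.1, 97.5]
contact_force: [-0.5, 0.7, 2.4]
gripper_width: 47.9
grasp_force: 20.0
```

arm_command(plan=[0.7,0,0,-1,0,0,0,0.7,0,0,-1,0,0,0,0.7,0.9,0.9,-0.9,0,0,0,0.7,0.9,0.9,-0.9,0,0,0,0.7,1,1,0,0,0,0,0.7,1,1,0,0,0,0,0.7,1,1,0,0,0,0,0.7,1,1,0,0,0,0])

```text
clock: 4.23
eef_pos: [543.6, -161.5, 123.5]
orientation: [-180.0, -0.0, 97.5]
contact_force: [0.4, -0.4, -1.3]
gripper_width: 47.7
grasp_force: 20.0
```

arm_command(plan=[0.7,1,1,0,0,0,0,0.7,1,1,0,0,0,0,0.7,1,1,0,0,0,0,0.7,0.9,1,0,0,0,0,0.7,0.6,0.8,0,0,0,0,0.7,0.36,0.46,0,0,0,0,0.7,0,0,0,0,0,0,0.7,0,0,0,0,0,0])

```text
clock: 4.9
eef_pos: [657.2, -25.0, 122.6]
orientation: [-179.9, -0.0, 97.6]
contact_force: [0.9, -0.3, -1.7]
gripper_width: 47.6
grasp_force: 20.0
```

```bash
python3 - <<'E'
from plant import arm
import cv2,pickle
from h import *
o=arm.get_obs();c=arm.camera("wrist");pickle.dump(c,open("w2.pkl","wb"));im=c["pixels"][:,:,::-1].copy()
for y in (143.3,59.1,-25.1,-109): 
    x={143.3:633.7,59.1:645.4,-25.1:657.1,-109:668.8}[y];q=proj(c,[x,y,13])[0];print(q)
    cv2.drawMarker(im,tuple(int(round(k)) for k in q),(255,0,0),0,12)
    a=np.linspace(0,6.2832,40);cv2.polylines(im,[proj(c,np.c_[x+37*np.cos(a),y+37*np.sin(a),13+0*a]).round().astype(int)],True,(255,0,0),1)
cv2.imwrite("pics/w2.png",im);print(o["eef_pos"],o["orientation"],o["clock"],tool((657.1,-25.1),o["eef_pos"],97.5))
E
```

```text
[317.58829211 -44.95463592]
[318.3429628  110.89974028]
[318.96843178 240.07141743]
[319.54858725 348.52166322]
[657.22519445 -24.98600879 122.63727527] [-1.79888767e+02 -1.24590027e-03  9.75788376e+01] 4.9 [-0.00386699 -0.00556009]
```

View pics/w2.png

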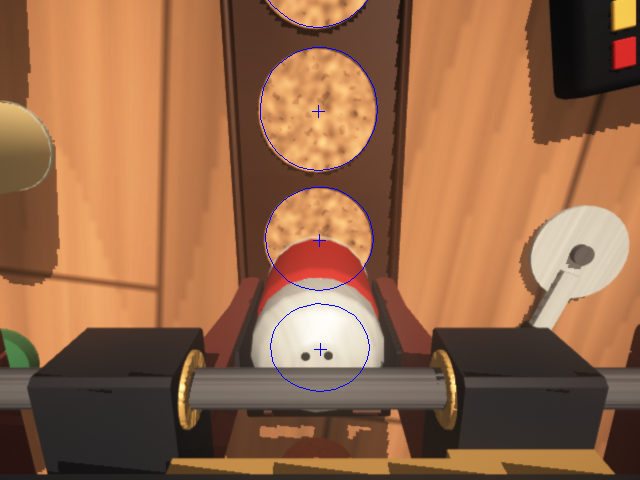

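The predicted coaster circles match the cork to within about a pixel: c is at (319,240) and b at (318,111). The chilli is held upright, with the front edge of its base at about row 237.

```bash
python3 - <<'E'
import pickle
from h import *
c=pickle.load(open("w2.pkl","rb"))
y=np.radians(97.5);x=np.array([np.cos(y),np.sin(y)])
for off in(-3,0,3):
  for z,r in((94,24),(144,24)): 
    p=np.array([657.1,-25.1])+x*(off+r);print(off,z,proj(c,[*p,z])[0].round(1))
E
```

```text
-3 94 [319.5 244.9]
-3 144 [320.  285.4]
0 94 [319.5 238.9]
0 144 [320.  277.5]
3 94 [319.5 232.8]
3 144 [320.  269.6]
```

arm_command(plan=[0.7,0,0,1,0,0,0,0.7,0,0,1,0,0,0,0.7,0,0,0.7,0,0,0,0.7,0,0,0.3,0,0,0,0.7,0,0,0.16,0,0,0,0.7,0,0,0.08,0,0,0,0.7,0,0,0.02,0,0,0,0.7,0,0,0,0,0,0])

```text
clock: 5.62
eef_pos: [658.2, -25.7, 43.8]
orientation: [179.9, 0.0, 97.5]
contact_force: [0.1, 0.5, -2.1]
gripper_width: 47.8
grasp_force: 20.0
```

arm_command(plan=[0.7,0,0,0.04,0,0,0,0.7,0,0,0,0,0,0,0.7,0,0,0,0,0,0])

```text
clock: 5.87
eef_pos: [658.2, -25.5, 42.5]
orientation: [179.9, 0.0, 97.5]
contact_force: [-0.3, -0.4, 1.9]
gripper_width: 47.5
grasp_force: 20.0
```

arm_command(plan=[0.3,0,0,0,0,0,0,0,0,0,0,0,0,0,0,0,0,0,0,0,0,0,0,0,-1,0,0,0,0,0,0,-1,0,0,0,0,0,0,-1,0,0,0,0,0.3,-1,-1,0,0,0,0,0.3,-1,-1,0,0,0])

```text
clock: 6.53
eef_pos: [605.5, -17.1, 166.0]
orientation: [-179.9, -0.0, 97.5]
contact_force: [0.7, 0.6, 1.1]
gripper_width: 87.4
grasp_force: 0.0
```

arm_command(plan=[0,0.3,-1,-1,0,0,0,0,0.3,-1,0,0,0,0,0,0.3,-1,0,0,0,0,0,0.3,-1,0,0,0,0,0,0.3,-1,0,0,0,0,0,0.3,-1,0,0,0,0,0,0.09,-0.34,0,0,0,0,0,0,0,0,0,0,0])

```text
clock: 7.2
eef_pos: [441.8, 9.3, 191.9]
orientation: [179.9, 0.0, 97.5]
contact_force: [0.4, -0.5, -0.4]
gripper_width: 88.2
grasp_force: 0.0
```

```bash
python3 - <<'E'
from plant import arm
import cv2,pickle
from h import *
o=arm.get_obs();c=arm.camera("wrist");pickle.dump(c,open("w3.pkl","wb"));im=c["pixels"][:,:,::-1].copy()
cv2.imwrite("pics/w3.png",im);print(o["eef_pos"],o["orientation"],o["clock"])
E
```

```text
[441.8416226    9.30239382 191.91146455] [1.79890598e+02 2.03328146e-02 9.75325307e+01] 7.2
```

View pics/w3.png

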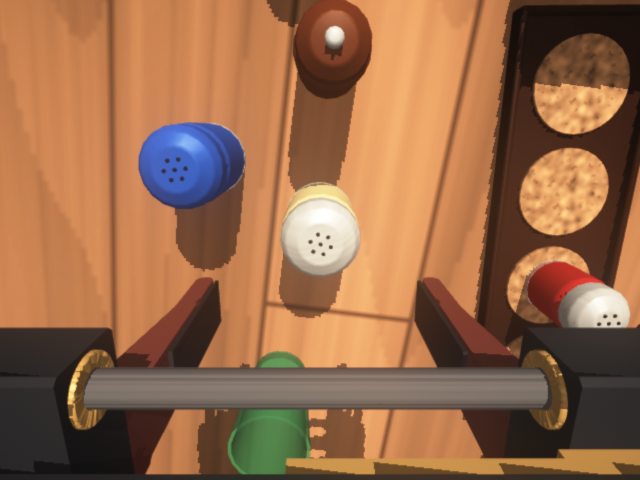

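The wrist view shows the cheese shaker with its hole centre at (320,244), the mill's nut at (334,38), and the chilli standing on coaster c.

```bash
python3 - <<'E'
from plant import arm
import pickle
from h import *
c=pickle.load(open("w3.pkl","rb"))
p=ray(c,(320,244),92);m=ray(c,(334.5,37),110);print("cheese",p,"mill",m,"bluel",ray(c,(175,169),92),"glass rim",ray(c,(270,446),98))
a=np.linspace(0,2*np.pi,60)
for z in(68,0):
  q=proj(c,np.c_[p[0]+29*np.cos(a),p[1]+29*np.sin(a),0*a+z]);print("rim",z,q.min(0),q.max(0))
q=proj(c,np.c_[m[0]+25*np.cos(a),m[1]+25*np.sin(a),0*a+74]);print("mill rim",q.min(0),q.max(0))
print(tool(p,arm.get_obs()["eef_pos"],97.5))
E
```

```text
cheese [442.73260366   9.39835518] mill [434.12804614 131.14217849] bluel [345.21186978  46.5217075 ] glass rim [ 425.98898837 -153.43518308]
rim 68 [279.81134867 194.88203942] [359.59922459 271.92745909]
rim 0 [286.6274693  181.82325738] [351.56687383 245.42497544]
mill rim [292.10256081   4.65894008] [371.8373701   91.91464384]
[ 0.01188515 -0.00314751]
```

arm_command(plan=[0,0,0,1,0,0,0,0,0,0,1,0,0,0,0,0,0,1,0,0,0,0,0,0,1,0,0,0,0,0,0,1,0,0,0,0,0,0,1,0,0,0,0,0,0,0.16,0,0,0,0.5,0,0,0,0,0,0])

```text
clock: 7.92
eef_pos: [442.0, 9.0, 35.1]
orientation: [-179.7, -0.0, 97.5]
contact_force: [-0.5, 0.1, 0.6]
gripper_width: 84.5
grasp_force: 0.0
```

arm_command(plan=[0.6,0,0,0,0,0,0,0.6,0,0,0,0,0,0,0.6,0,0,0,0,0,0,0.6,0,0,0,0,0,0,0.6,0,0,0,0,0,0,0.6,0,0,0,0,0,0])

```text
clock: 8.42
eef_pos: [443.7, 9.0, 38.7]
orientation: [179.8, 0.0, 97.5]
contact_force: [1.6, 0.1, 6.0]
gripper_width: 57.7
grasp_force: 20.0
```

arm_command(plan=[0.6,0,0,-1,0,0,0,0.6,0,0,-1,0,0,0,0.6,0.1,1,-1,0,0,0,0.6,0.1,1,0,0,0,0,0.6,0.1,1,0,0,0,0,0.6,0.1,1,0,0,0,0,0.6,0.1,1,0,0,0,0,0.6,0.1,1,0,0,0,0])

```text
clock: 9.08
eef_pos: [589.9, 43.9, 110.8]
orientation: [-179.9, -0.0, 97.5]
contact_force: [-1.2, 0.2, -2.5]
gripper_width: 57.9
grasp_force: 20.0
```

arm_command(plan=[0.6,0.1,1,0,0,0,0,0.6,0.1,0.8,0,0,0,0,0.6,0.12,0.51,0,0,0,0,0.6,0,0,0,0,0,0,0.6,0,0,0,0,0,0])

```text
clock: 9.5
eef_pos: [645.0, 59.1, 110.5]
orientation: [-179.8, -0.0, 97.5]
contact_force: [-0.2, -0.8, -2.3]
gripper_width: 57.7
grasp_force: 20.0
```

```bash
cat > look.py <<'E'
import sys
from plant import arm
from h import *
# object edge check: predicted front-edge rows for held object centred on TCP x
name,tx,ty,r,base,img=sys.argv[1:7];tx,ty,r,base=map(float,(tx,ty,r,base))
import cv2
o=arm.get_obs();c=arm.camera("wrist");im=c["pixels"][:,:,::-1].copy()
y=np.radians(97.5);x=np.array([np.cos(y),np.sin(y)])
print(o["eef_pos"],o["clock"],tool((tx,ty),o["eef_pos"],97.5))
for off in(-4,0,4): 
    q=proj(c,[*(np.array(o["eef_pos"][:2])+x*(off+r)),base])[0];print(off,q.round(1))
    cv2.line(im,(int(q[0])-60,int(round(q[1]))),(int(q[0])+60,int(round(q[1]))),(0,255,0) if off==0 else (255,0,0),1)
a=np.linspace(0,6.2832,40);cv2.polylines(im,[proj(c,np.c_[tx+37*np.cos(a),ty+37*np.sin(a),13+0*a]).round().astype(int)],True,(255,0,0),1)
cv2.imwrite(img,im)
E
python3 look.py cheese 645.4 59.1 29 75 pics/w4.png
```

```text
[645.01555976  59.10421882 110.53411593] 9.5 [-0.00217449  0.01522403]
-4 [319.8 232.9]
0 [319.8 225. ]
4 [319.8 217. ]
```

View pics/w4.png

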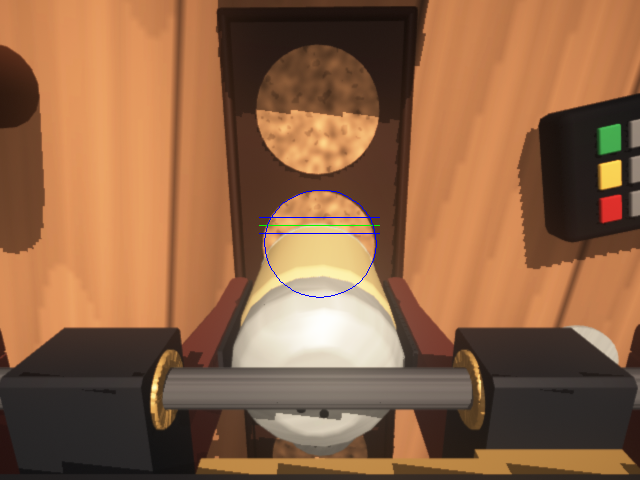

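The cheese shaker is held upright, with its base edge at about row 227 against the predicted 225. The coaster b circle matches the cork, so I'll lower it.

arm_command(plan=[0.6,0.04,0.01,1,0,0,0,0.6,0,0,0.8,0,0,0,0.6,0,0,0.4,0,0,0,0.6,0,0,0.16,0,0,0,0.6,0,0,0.06,0,0,0,0.6,0,0,0.04,0,0,0,0.6,0,0,0.03,0,0,0,0.6,0,0,0,0,0,0])

```text
clock: 10.22
eef_pos: [646.2, 60.0, 51.7]
orientation: [179.9, 0.0, 97.5]
contact_force: [-2.9, -0.7, 3.1]
gripper_width: 57.7
grasp_force: 20.0
```

arm_command(plan=[0.3,0,0,0,0,0,0,0,0,0,0,0,0,0,0,0,0,0,0,0,0,0,0,0,-1,0,0,0,0,0,0,-1,0,0,0,0,0,0,-1,0,0,0,0,0.5,-1,-1,0,0,0,0,0.5,-1,-1,0,0,0])

```text
clock: 10.88
eef_pos: [592.8, 78.1, 175.0]
orientation: [-180.0, -0.0, 97.4]
contact_force: [0.3, 0.3, 0.4]
gripper_width: 88.0
grasp_force: 0.0
```

arm_command(plan=[0,0.5,-1,-0.6,0,0,0,0,0.5,-1,0,0,0,0,0,0.5,-1,0,0,0,0,0,0.5,-1,0,0,0,0,0,0.5,-1,0,0,0,0,0,0.44,-1,0,0,0,0,0,0,0,0,0,0,0,0,0,0,0,0,0,0])

```text
clock: 11.55
eef_pos: [434.4, 132.0, 190.6]
orientation: [179.9, -0.0, 97.6]
contact_force: [0.5, 0.1, 0.7]
gripper_width: 87.5
grasp_force: 0.0
```

```bash
python3 - <<'E'
from plant import arm
import cv2,pickle
from h import *
o=arm.get_obs();c=arm.camera("wrist");pickle.dump(c,open("w5.pkl","wb"))
cv2.imwrite("pics/w5.png",c["pixels"][:,:,::-1]);print(o["eef_pos"],o["clock"],proj(c,[434.2,131.1,110]))
E
```

```text
[434.42991832 131.97732851 190.64547308] 11.55 [[318.16945435 254.19272368]]
```

View pics/w5.png

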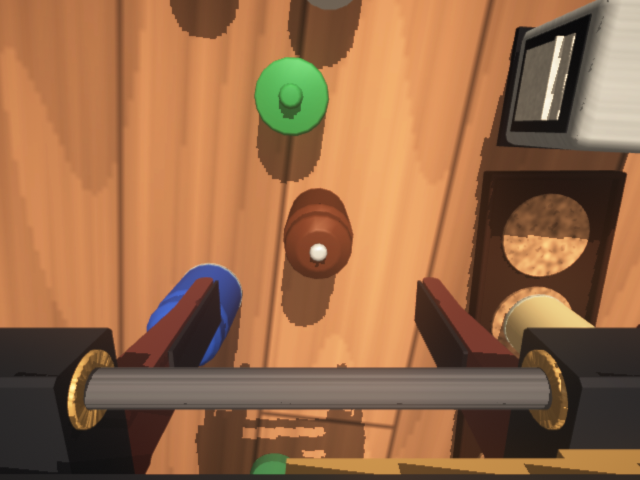

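The mill's nut is at (318,252), under the tool to within 1 mm. The blue shaker and the green pot are clear of the jaws.

arm_command(plan=[0,0,0,1,0,0,0,0,0,0,1,0,0,0,0,0,0,1,0,0,0,0,0,0,1,0,0,0,0,0,0,1,0,0,0,0,0,0,0.67,0,0,0,0,0,0,0,0,0,0,0.5,0,0,0,0,0,0])

```text
clock: 12.27
eef_pos: [434.7, 131.0, 47.3]
orientation: [-179.9, 0.0, 97.5]
contact_force: [-0.5, 0.4, 1.2]
gripper_width: 84.3
grasp_force: 0.0
```

arm_command(plan=[0.7,0,0,0,0,0,0,0.7,0,0,0,0,0,0,0.7,0,0,0,0,0,0,0.7,0,0,0,0,0,0,0.7,0,0,0,0,0,0,0.7,0,0,0,0,0,0,0.7,0,0,0,0,0,0])

```text
clock: 12.85
eef_pos: [435.0, 131.7, 48.9]
orientation: [179.9, -0.0, 97.5]
contact_force: [-0.6, 0.2, 2.6]
gripper_width: 49.8
grasp_force: 20.0
```

arm_command(plan=[0.7,0,0,-1,0,0,0,0.7,0,0,-1,0,0,0,0.7,0,1,-1,0,0,0,0.7,-0.1,1,0,0,0,0,0.7,-0.1,1,0,0,0,0,0.7,-0.1,1,0,0,0,0,0.7,-0.1,1,0,0,0,0,0.7,-0.1,1,0,0,0,0])

```text
clock: 13.52
eef_pos: [585.7, 138.7, 122.1]
orientation: [-179.9, 0.0, 97.5]
contact_force: [0.1, 0.3, -2.2]
gripper_width: 49.7
grasp_force: 20.0
```

arm_command(plan=[0.7,-0.08,0.9,0,0,0,0,0.7,0,0.7,0,0,0,0,0.7,0,0.36,0,0,0,0,0.7,0,0,0,0,0,0,0.7,0,0,0,0,0,0])

```text
clock: 13.93
eef_pos: [633.3, 143.1, 121.8]
orientation: [-179.9, 0.0, 97.5]
contact_force: [0.2, 0.3, -2.0]
gripper_width: 49.6
grasp_force: 20.0
```

```bash
python3 look.py mill 633.7 143.3 25 75 pics/w6.png
```

```text
[633.29128428 143.09786939 121.8041666 ] 13.9333 [0.00588213 0.0172641 ]
-4 [319.6 234.7]
0 [319.6 227.3]
4 [319.6 219.8]
```

View pics/w6.png

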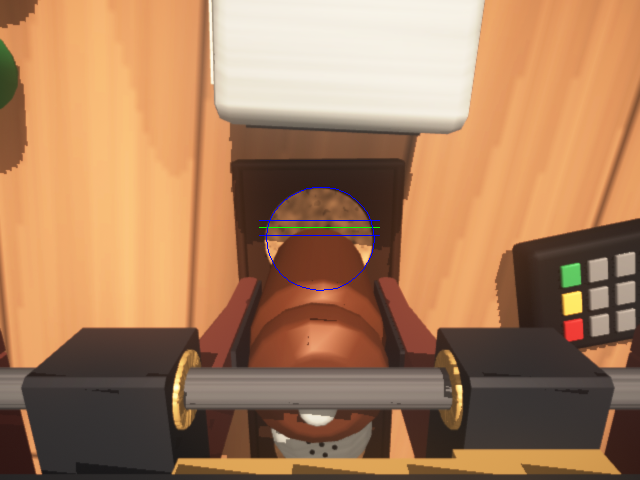

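The mill is upright over coaster a, with its base edge at about row 228 against the predicted 227. I'll lower it.

arm_command(plan=[0.7,0,0.02,1,0,0,0,0.7,0,0,0.8,0,0,0,0.7,0,0,0.4,0,0,0,0.7,0,0,0.16,0,0,0,0.7,0,0,0.06,0,0,0,0.7,0,0,0.04,0,0,0,0.7,0,0,0.03,0,0,0,0.7,0,0,0,0,0,0])

```text
clock: 14.65
eef_pos: [634.8, 143.4, 62.0]
orientation: [179.9, -0.0, 97.5]
contact_force: [0.2, -0.9, -1.7]
gripper_width: 49.5
grasp_force: 20.0
```

arm_command(plan=[0.7,0,0,0.03,0,0,0,0.7,0,0,0,0,0,0,0.7,0,0,0,0,0,0])

```text
clock: 14.9
eef_pos: [634.8, 143.4, 61.9]
orientation: [179.9, -0.0, 97.5]
contact_force: [-2.2, -0.1, 5.5]
gripper_width: 49.8
grasp_force: 20.0
```

arm_command(plan=[0.3,0,0,0,0,0,0,0,0,0,0,0,0,0,0,0,0,0,0,0,0,0,0,0,-1,0,0,0,0,0,0,-1,0,0,0,0,0,0,-1,0,0,0,0,0,0,-1,0,0,0,0,0.9,-0.9,-0.9,0,0,0])

```text
clock: 15.57
eef_pos: [611.2, 159.8, 182.7]
orientation: [180.0, 0.1, 97.3]
contact_force: [0.8, 1.4, 0.5]
gripper_width: 87.4
grasp_force: 0.0
```

arm_command(plan=[0,1,-0.95,0,0,0,0,0,1,-0.95,0,0,0,0,0,1,-0.95,0,0,0,0,0,1,-0.95,0,0,0,0,0,1,-0.95,0,0,0,0,0,1,-0.95,0,0,0,0,0,1,-0.95,0,0,0,0,0,0,0,0,0,0,0])

```text
clock: 16.23
eef_pos: [417.5, 317.7, 182.9]
orientation: [-179.9, -0.1, 97.8]
contact_force: [-0.1, 1.0, 0.5]
gripper_width: 87.9
grasp_force: 0.0
```

arm_command(plan=[0,0,0,0,0,0,0])

```text
clock: 16.32
eef_pos: [420.4, 315.4, 182.7]
orientation: [180.0, -0.0, 97.7]
contact_force: [0.2, -0.4, 0.8]
gripper_width: 87.9
grasp_force: 0.0
```

```bash
python3 - <<'E'
from plant import arm
import cv2,pickle
from h import *
o=arm.get_obs();c=arm.camera("wrist");pickle.dump(c,open("w7.pkl","wb"))
cv2.imwrite("pics/w7.png",c["pixels"][:,:,::-1]);print(o["eef_pos"],o["clock"],proj(c,[420.6,314.6,56]))
E
```

```text
[420.36446677 315.41422779 182.74854013] 16.3167 [[318.84251967 234.59331525]]
```

View pics/w7.png

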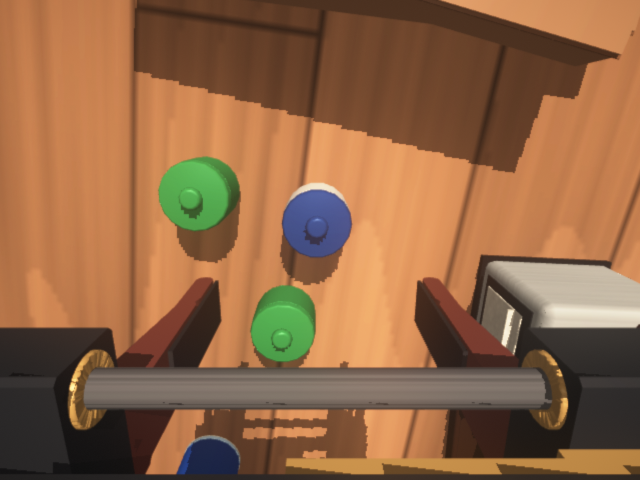

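The blue-lidded salt pot has its knob at (317,227). The green pots are at (282,339) and (190,199), and the dispenser is to the right.

```bash
python3 - <<'E'
from plant import arm
import pickle
from h import *
c=pickle.load(open("w7.pkl","rb"));o=arm.get_obs()["eef_pos"]
print(o)
for n,uv,z in(("salt",(316.5,226.5),55),("g1",(282,339),55),("g2",(190,199),55),("disp corner",(495,265),102)):
    p=ray(c,uv,z);print(n,p,tool(p,o,97.5)*25)
p=ray(c,(316.5,226.5),55);a=np.linspace(0,2*np.pi,60)
for z in(46,0):
  q=proj(c,np.c_[p[0]+27*np.cos(a),p[1]+27*np.sin(a),0*a+z]);print("rim",z,q.min(0),q.max(0))
E
```

```text
[421.27160537 314.60372983 182.62240761]
salt [418.11371389 320.18697362] [ 5.94766592 -2.40211572]
g1 [403.18748383 225.00686808] [-86.46989665 -29.62414657]
g2 [325.42653554 328.22380075] [ 26.01384134 -93.24732597]
disp corner [530.75372669 322.21460088] [ -6.74452542 109.53890462]
rim 46 [280.73962613 187.88352411] [352.27810041 257.5040109 ]
rim 0 [285.43291645 179.7462807 ] [347.70020102 240.87569539]
```

arm_command(plan=[0.1,0.2,-0.1,1,0,0,0,0.1,0,0,1,0,0,0,0.1,0,0,1,0,0,0,0.1,0,0,1,0,0,0,0.1,0,0,1,0,0,0,0.1,0,0,1,0,0,0,0.1,0,0,0.42,0,0,0,0.1,0,0,0,0,0,0])

```text
clock: 17.03
eef_pos: [417.4, 316.9, 18.6]
orientation: [-179.7, 0.2, 97.4]
contact_force: [0.3, 0.2, 0.6]
gripper_width: 78.9
grasp_force: 0.0
```

arm_command(plan=[0.6,0,0,0,0,0,0,0.6,0,0,0,0,0,0,0.6,0,0,0,0,0,0,0.6,0,0,0,0,0,0,0.6,0,0,0,0,0,0,0.6,0,0,0,0,0,0])

```text
clock: 17.53
eef_pos: [419.1, 319.6, 23.8]
orientation: [179.8, -0.1, 97.5]
contact_force: [0.6, -0.6, 5.7]
gripper_width: 53.4
grasp_force: 20.0
```

arm_command(plan=[0.6,0,0,-1,0,0,0,0.6,0,0,-1,0,0,0,0.6,0,0,-1,0,0,0,0.6,0,0,-1,0,0,0,0.6,-0.8,0.4,-0.8,0,0,0,0.6,-0.8,0.4,-0.8,0,0,0,0.6,-1,0.42,0,0,0,0,0.6,-1,0.42,0,0,0,0])

```text
clock: 18.2
eef_pos: [471.4, 234.9, 163.8]
orientation: [179.8, -0.0, 97.6]
contact_force: [-0.0, -0.7, -2.9]
gripper_width: 53.7
grasp_force: 20.0
```

arm_command(plan=[0.6,-1,0.42,0,0,0,0,0.6,-1,0.42,0,0,0,0,0.6,-1,0.42,0,0,0,0,0.6,-1,0.42,0,0,0,0,0.6,-1,0.42,0,0,0,0,0.6,-1,0.42,0,0,0,0,0.6,-1,0.42,0,0,0,0,0.6,-1,0.42,0,0,0,0])

```text
clock: 18.87
eef_pos: [580.2, 46.7, 161.5]
orientation: [-179.9, -0.0, 97.5]
contact_force: [1.1, 0.8, -1.6]
gripper_width: 53.8
grasp_force: 20.0
```

arm_command(plan=[0.6,-1,0.42,0,0,0,0,0.6,-1,0.42,0,0,0,0,0.6,-1,0.42,0,0,0,0,0.6,-1,0.42,0,0,0,0,0.6,-0.9,0.42,0,0,0,0,0.6,-0.9,0.42,0,0,0,0,0.6,-0.7,0.2,0,0,0,0,0.6,0,0,0,0,0,0])

```text
clock: 19.53
eef_pos: [669.0, -107.8, 160.3]
orientation: [-179.9, 0.0, 97.3]
contact_force: [0.0, 0.2, -1.1]
gripper_width: 53.8
grasp_force: 20.0
```

arm_command(plan=[0.6,0,0,0,0,0,0,0.6,0,0,0,0,0,0])

```text
clock: 19.7
eef_pos: [668.3, -103.7, 161.5]
orientation: [-179.9, -0.1, 97.5]
contact_force: [-0.9, 0.0, -1.9]
gripper_width: 53.6
grasp_force: 20.0
```

arm_command(plan=[0.6,-0.2,0,1,0,0,0,0.6,0,0,1,0,0,0,0.6,0,0,0.6,0,0,0,0.6,0,0,0,0,0,0,0.6,0,0,0,0,0,0,0.6,0,0,0,0,0,0])

```text
clock: 20.2
eef_pos: [669.8, -108.6, 99.0]
orientation: [179.9, 0.0, 97.6]
contact_force: [-0.5, -1.0, -0.9]
gripper_width: 54.0
grasp_force: 20.0
```

```bash
python3 look.py salt 668.8 -109 27 75 pics/w8.png
```

```text
[ 669.7793172  -108.61085855   98.95846613] 20.2 [-0.01031943 -0.04086929]
-4 [319.6 243.4]
0 [319.7 235.2]
4 [319.7 226.8]
```

View pics/w8.png

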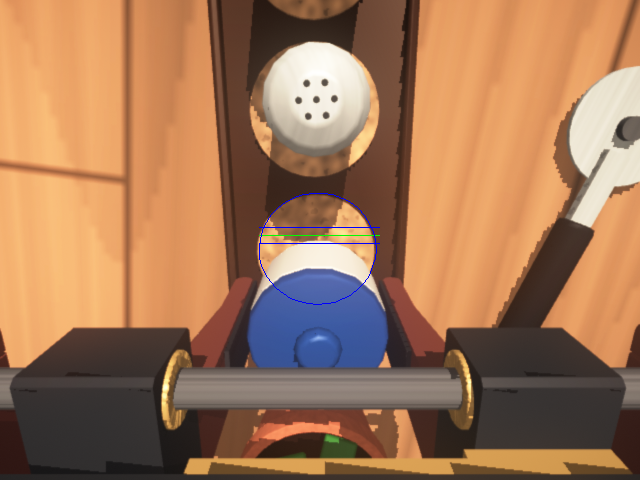

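```bash
python3 - <<'E'
from plant import arm
from h import *
o=arm.get_obs();c=arm.camera("wrist")
for z,uv in((130,(318,349)),(131,(318,349))):
    p=ray(c,uv,z);print(p,tool((668.8,-109),p,97.5)*25)
print(o["eef_pos"])
E
```

```text
[ 669.04627213 -108.14782667] [-0.8127379  -0.35539618]
[ 668.96011471 -107.53820151] [-1.42839344 -0.3495479 ]
[ 670.10885492 -108.90147936   99.5432784 ]
```

The knob puts the pot within 1 mm of the middle of coaster d, so I'll lower it.

arm_command(plan=[0.6,0,-0.03,1,0,0,0,0.6,0,0,0.8,0,0,0,0.6,0,0,0.4,0,0,0,0.6,0,0,0.16,0,0,0,0.6,0,0,0.06,0,0,0,0.6,0,0,0.04,0,0,0,0.6,0,0,0.03,0,0,0,0.6,0,0,0,0,0,0])

```text
clock: 20.97
eef_pos: [669.5, -109.6, 36.9]
orientation: [179.8, 0.1, 97.5]
contact_force: [-1.1, -0.4, 2.3]
gripper_width: 53.6
grasp_force: 20.0
```

arm_command(plan=[0.3,0,0,0,0,0,0,0.25,0,0,0,0,0,0,0.25,0,0,0,0,0,0,0.25,0,0,-0.8,0,0,0,0.25,0,0,-1,0,0,0,0.25,0,0,-1,0,0,0,0.25,0,0,-1,0,0,0,0.25,0,0,-1,0,0,0])

```text
clock: 21.63
eef_pos: [668.5, -109.4, 156.1]
orientation: [180.0, 0.0, 97.5]
contact_force: [0.4, 0.4, 0.2]
gripper_width: 65.7
grasp_force: 0.0
```

arm_command(plan=[0,0,-1,-0.8,0,0,0,0,-0.4,-1,-0.8,0,0,0,0,-0.4,-1,0,0,0,0,0,-0.8,-1,0,0,0,0,0,-0.8,-1,0,0,0,0,0,-0.8,-1,0,0,0,0,0,-0.8,-1,0,0,0,0,0,0,0,0,0,0,0])

```text
clock: 22.3
eef_pos: [505.2, -235.0, 195.5]
orientation: [-180.0, 0.1, 97.2]
contact_force: [-0.5, -0.1, -0.1]
gripper_width: 87.9
grasp_force: 0.0
```

```bash
python3 - <<'E'
from plant import arm
import cv2
from h import *
t=arm.camera("top");s=arm.camera("side");a=np.linspace(0,6.2832,40)
T=t["pixels"][:,:,::-1].copy();S=s["pixels"][:,:,::-1].copy()
A=cv2.resize(T[135:300,150:490],(800,388),interpolation=cv2.INTER_CUBIC);B=cv2.resize(S[140:310,170:480],(384,210),interpolation=cv2.INTER_CUBIC)
k=800/340
for (x,y,h,r) in((633.7,143.3,110,4),(645.4,59.1,68,29),(657.1,-25.1,50,24),(668.8,-109,46,27)):
    q=(proj(t,np.c_[x+r*np.cos(a),y+r*np.sin(a),13+h+0*a])-[150,135])*k
    cv2.polylines(A,[q.round().astype(int)],True,(0,255,0),1)
    q=(proj(t,np.c_[x+37*np.cos(a),y+37*np.sin(a),13+0*a])-[150,135])*k
    cv2.polylines(A,[q.round().astype(int)],True,(255,0,0),1)
m=np.zeros((600,800,3),np.uint8);m[:388]=A;m[388:598,:384]=B
cv2.imwrite("pics/fin.png",m);print(arm.get_obs()["clock"],arm.get_obs()["eef_pos"])
E
```

```text
22.4 [ 507.72249741 -232.18597668  195.33648522]
```

View pics/fin.png

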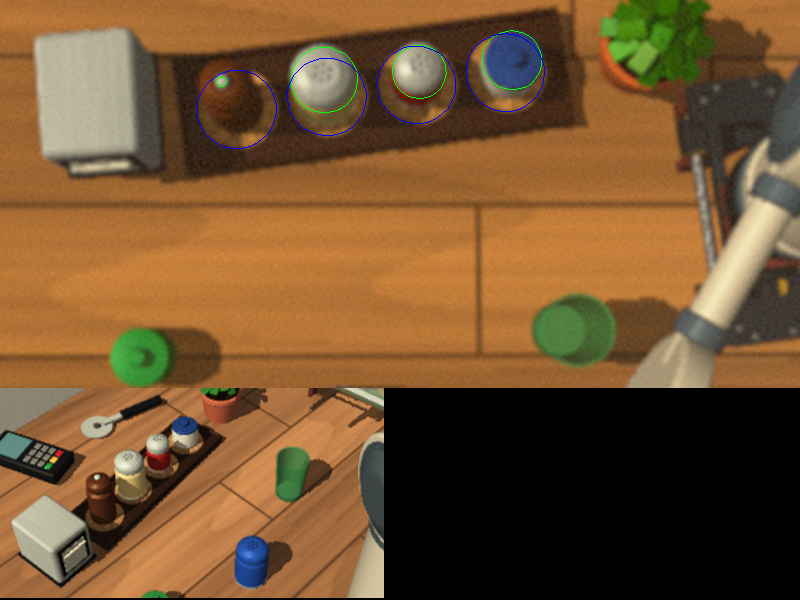

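The final view shows all four upright in height order. Each matches its predicted circle on its coaster: mill nut (222,82), cheese (323,78), chilli (418,72) and salt (512,60) in the crop. The dispenser and glass have not moved, so I'll hand in.

```bash
python3 -c "
from plant import arm
print(arm.close_job())"
```

```text
the job is handed in; nothing more can be done
None
```

The job is handed in at about 22 s of the 96 s allowed: the pepper mill, cheese shaker, chilli shaker and salt pot stand upright on coasters a to d, tallest next to the napkin dispenser, each within about 2 mm of its coaster's middle by my camera measurements, and the napkin dispenser and glass were left where they stood.

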